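# Load the lens press and hold the taper gauge snug in its gap

## Task

Stand the steel weight upright on the middle of the small round pan on top of the lens press and let go of it, so that the sprung plate comes down. Then take the taper gauge by its black grip, lay its blade flat on the press's bed and slide it straight in under the sprung plate until it drags snugly between the two plates, without wedging it in hard. Finish while still holding the gauge there at that depth, and do not disturb the sunglasses, their case or the screwdriver.

Things in the scene. Friction and masses are not known exactly. Their poses are not given: they have to be found in the camera images.
- press: Fixed bench press for spectacle lenses. Origin on the counter below the pan's axis; z up, x from its open front to its back: the gauge goes in along +x. Grey base 115 x 64 x 18 mm, on it a steel bed, above that a sprung plate. Two 8 mm guide posts with 13 mm wide springs at x = 12, y = +-33 mm, 80 mm high; else the gap is open all round.
- bed: The fixed lower plate of the press: steel, 135 x 84 x 12 mm, its flat top 30 mm above the counter. Same origin and axes as the press; it reaches from x = -85 mm (front edge) to x = +50 mm, so that a 50 mm ledge lies free in front of the sprung plate.
- plate: Sprung upper plate of the press: aluminium, 70 (x, -35 to +35) x 84 x 8 mm, stays level, moves only up and down. Origin as the press's while unloaded, sinking with the plate. Unloaded, its underside is 8.5 mm above the bed; the spring yields 1 mm per 3 N (5 mm at most). A 16 mm stem in its middle carries the pan.
- pan (a point): Centre of the top face of the pan: a flat steel disc of 34 mm diameter and 6 mm thickness on the stem of the sprung plate, 100 mm above the counter while unloaded. No rim.
- mouth (a point): Middle of the mouth of the gap: on the bed's top (30 mm above the counter), straight below the front edge of the sprung plate. Axes as the press: +x leads into the gap.
- weight: Loose steel weight, 86 mm high in all, 0.46 to 1 kg (not known beforehand). Origin at the centre of its underside, z up: a cylinder of 50 mm diameter and 48 mm height, a 16 mm neck, and a round knob of 26 mm diameter from 62 to 86 mm height to grip it by.
- gauge: Loose taper gauge, 130 g, lying flat. Origin at the centre of the underside of its black upright grip, 40 (x) x 14 (y) x 45 (z) mm, to be pinched across the 14 mm; z up, x to the blade's nose. Steel blade, 20 mm wide, flat underside level with the grip's: 10 mm thick from x = 20 to 55 mm, then its top slopes evenly down to 3 mm thickness at the nose, x = 135 mm.
- nose (a point): Middle of the lower edge of the gauge's nose, 135 mm ahead of the gauge's origin, level with its underside.
- sunglasses: Bystander: folded sunglasses, about 135 mm wide and 52 mm high, standing on the counter. Leave alone.
- case: Bystander: black hard spectacle case, 65 x 160 x 42 mm. Leave alone.
- screwdriver: Bystander: screwdriver with a wooden handle, 150 mm long, lying on the counter. Leave alone.
Not all that is in view belongs to the job. There is more than one size of the gauge; the job needs the middle-sized. What is shaped like the weight but red or yellow is not meant.

How it is judged:
On the way, in this order (a step that is already met when the one before it is completed fails the run):
1. the weight stands released on the pan (horizontal distance between weight and pan below 0.01 m and angle between weight's own z axis and vertical below 0.08 rad and contact force between weight and plate above 2 N and contact force between the fingers and weight below 0.05 N), for 0.3 s.
2. with the weight still on the pan, the gauge's blade is under the sprung plate and touches it (all of step 1 and x of nose in the frame of mouth between 0.015 and 0.085 m and z of nose in the frame of mouth between -0.004 and 0.006 m and y of nose in the frame of mouth between -0.025 and 0.025 m and contact force between gauge and plate above 0.05 N), for 0.1 s.
At the end, for the whole second after the job is handed in: Weight upright, released, within 10 mm of the pan centre. Gauge held (over 2 N), nose 15-85 mm past the mouth and 25 mm either side, level within 0.06 rad, straight within 0.15 rad, over 22 mm above the counter, pressing the sprung plate with 1-7 N and the bed with over 0.3 N; at rest (all of step 1 and x of nose in the frame of mouth between 0.015 and 0.085 m and z of nose in the frame of mouth between -0.004 and 0.006 m and y of nose in the frame of mouth between -0.025 and 0.025 m and contact force between gauge and plate between 1 and 7 N and contact force between gauge and bed above 0.3 N and angle between the x axis of gauge and the x axis of press, either way round below 0.15 rad and angle between gauge's own z axis and vertical below 0.06 rad and height (world z) of gauge above 0.022 m and contact force between the fingers and gauge above 2 N and linear speed of each of gauge, weight below 0.01 m/s); the arm keeps its last pose, push and grip.
It fails at once if the sunglasses was moved by more than 30 mm (distance of sunglasses from where it was at the start of the episode above 0.03 m).
It fails at once if the case was moved by more than 30 mm (distance of case from where it was at the start of the episode above 0.03 m).
It fails at once if the screwdriver was moved by more than 30 mm (distance of screwdriver from where it was at the start of the episode above 0.03 m).
It also fails if it takes over 69 s, if anything falls off the work surface, if the arm or the gripper's body presses on something with over 40 N, if the wrist force passes 120 N, or if a joint passes its speed limit or range.

## Robot

A 6-joint arm with a two-finger parallel gripper is mounted at the origin on the work surface. World frame = base frame: x ahead of the robot, y to its left, z up, the work surface at z = 0. Lengths are in m, angles in rad, forces in N, time in s.
With the tool pointing down it reaches from about 0.425 to 0.95 m from the base axis. Payload 3.5 kg.
Tool frame: the origin (TCP) lies between the finger pads; the fingertips stand 17 mm ahead of it and the grasp point (between the pads) lies 2 mm behind it; z points along the fingers, y is the line along which they close (so a half turn about z gives the same grasp; the last joint's range is limited). The gripper opens to 85 mm and grips with 20 to 120 N. Pads are 22 mm wide; open, the fingers measure 114 mm over their backs; the gripper's body (76 mm by 85 mm) begins 54 mm behind the grasp point. The pads swing forward as they close: fully open they stand 13 mm farther back than shut.
Start: joints at [0.99, 0.286, 1.577, -0, 1.279, -0.15], TCP at [0.282, 0.613, 0.225] pointing down, gripper open.
Joint ranges: [-2.77, 2.77], [-0.9, 2.22], [0.21, 2.48], [-1.53, 4.67], [0.24, 2.81], [-2.84, 2.84]. Speed limits (rad/s): [2.79, 2.79, 3.14, 3.14, 3.14, 3.14].

## Interface

Orientations are given as a unit quaternion [w, x, y, z].
In Python, from plant import observe, grab_frame, finish_job, search_frame gives the robot as it stands.
- The arm moves only by the tool step_arm, never from a script. Its argument "steps" is a list that holds one entry, the list of rows, each a list of 6 numbers: the shift along the world's x, y, z in cm, then the turn, a rotation vector about the world's x, y, z in degrees. A call has 1 to 5 rows; each row is the pose to reach, as a shift and turn from the pose commanded when the call began; what a row does not reach only later rows make up. A row lasts 1/10 s, in which the tool goes at most 50 mm and 8.59 degrees, less where a joint would pass 70% of its speed; a pose out of reach is approached as far as the arm can. A call with a gripper value outside its range is refused whole. "claw" is the finger opening in cm, from 0 to 8.54, set as the call begins (left out, the last holds). The fingers move at their own pace and stop on an object; "force" is the grip in N (left out, the last holds). Time passes only in rows, so rows that repeat a pose let the fingers close. It gives the time, the measured TCP pose, the force, the opening and the grip force at its end, in the units of the state.
- observe(): the state, without advancing time (a new reading comes with each control period).
- grab_frame(name): name is "scene" or "side" or "wrist"; returns a dict with "color" (480x640x3 uint8, red, green, blue), "intrinsics" (3x3 intrinsics, pixels), "eye" and "rotation" of the camera in the world. Camera axes: x right, y down, z forward; pixel columns grow to the right and rows downward; lengths in m; the calibration is good to about 2 mm. The wrist camera is an equidistant fisheye: a pixel r from the principal point sees the ray r / f radians off the axis. A picture is of the moment at which its call begins. There is no depth.
- finish_job(): hands the job in; it is judged then, once.
Trained networks look in a picture, given as the dict that the camera call returned (one of the last four; its "shot" number tells which), for a name from the list of things; names that differ only in an ending like _2 or _b are one class to them, and where a whole thing is asked for, a point or a joint stands for the part that bears it (a point fixed in the world has none). Each returns a list of dicts, best first, with "conf" (0 to 1); they miss things now and then, are a little off and sometimes report something else, mostly with a low value. They report only what shows in the picture. A call takes as long as a camera call. They do not tell look-alikes from the thing itself.
- search_frame(query, picture): "box" ([left, top, width, height] in pixels, round what is visible of it).
The state is a dict: "time": time; "joints": joint angles; "joint_vel": joint speeds; "joint_torque": joint torques, N m; "position": TCP position; "tool_rot": TCP orientation; "wrist_force": force on the tool from outside, world axes, zero at the start; "ft_torque": the same for the moment, N m; "opening": finger opening in m; "gripper_force": force on a finger pad.
Only numpy, scipy, OpenCV 4.12 (cv2) and the standard library are available. Lean on these libraries where they do the work, as an engineer would, in place of code of your own. Each camera call takes 0.05 s, during which the arm holds its last target. There are 200 camera calls.

## Working session

There is one attempt and no reset: what is moved stays moved. The work goes in short steps, Python scripts to look and compute and a tool call to move; the robot and the scene stay as the last step left them, time stands still between calls to the robot, and variables do not carry over. Pictures are saved under pics/ and viewed, at most 10 in all, crops included, and the job is handed in when it is done.

Besides the shell and the picture viewer there is one more tool, called after "Emit:" by a JSON object that holds its "name" and its "arguments", one argument or row to a line. step_arm: Moves the arm, as the interface text tells. Its arguments: {"type":"object","properties":{"steps":{"type":"array"},"claw":{"type":"number"},"force":{"type":"number"}},"required":["steps"]}

```bash
mkdir -p pics; ls
python3 - <<'E'
from plant import *
import cv2,pickle
o=observe();print(o)
d={}
for n in("scene","side"):
    f=grab_frame(n);d[n]=f
    cv2.imwrite(f"pics/{n}0.png",f["color"][:,:,::-1]);print(n,f["intrinsics"].tolist(),f["eye"],f["rotation"])
    for q in("press","pan","plate","bed","weight","gauge","nose","sunglasses","case","screwdriver"):
        print(q,[(round(r["conf"],2),[int(v) for v in r["box"]]) for r in search_frame(q,f)][:4])
pickle.dump(d,open("f0.pkl","wb"))
E
```

```text
pics
{'time': 0.0, 'joints': array([ 9.90007027e-01,  2.87202091e-01,  1.57817178e+00, -1.49068821e-05,
        1.27858311e+00, -1.50017210e-01]), 'joint_vel': array([-2.55187180e-03,  4.60493580e-04,  3.32026120e-04,  2.76572575e-04,
        6.98795347e-04,  9.35291600e-05]), 'joint_torque': array([ 1.26797175e-03, -4.05964100e+01, -2.92636192e+01, -4.16943851e-05,
        5.73365527e-03,  2.16292511e-05]), 'position': array([0.28147853, 0.61277676, 0.22342573]), 'tool_rot': array([-4.15753353e-04,  2.13722314e-01,  9.76893738e-01, -1.10666505e-03]), 'wrist_force': array([ 0.15247747,  0.92862172, -1.03936154]), 'ft_torque': array([0.04065162, 0.00761416, 0.02113474]), 'gripper_force': 0.0, 'opening': 0.08518581963360376}
scene [[618.8345097815511, 0.0, 321.8349257022544], [0.0, 618.8345097815511, 237.06924946497318], [0.0, 0.0, 1.0]] [1.28428039 0.22322353 1.19090193] [-0.18017807  0.59556541  0.75165274 -0.21875983]
press [(0.76, [272, 237, 53, 61])]
pan [(0.55, [270, 248, 51, 41]), (0.42, [120, 264, 73, 54])]
plate [(0.78, [271, 244, 46, 43]), (0.19, [270, 237, 59, 62])]
bed [(0.
[... 570 characters left out ...]
.0, 1.0]] [0.36625196 1.14227385 1.1832601 ] [ 0.03901568 -0.07161558  0.92237936 -0.3775782 ]
press [(0.56, [268, 207, 57, 47])]
pan [(0.78, [272, 205, 36, 36])]
plate [(0.75, [273, 205, 35, 37])]
bed [(0.73, [266, 216, 55, 36])]
weight [(0.94, [321, 145, 21, 25]), (0.79, [351, 159, 13, 31]), (0.7, [362, 138, 15, 33])]
gauge [(0.95, [366, 305, 35, 32]), (0.72, [276, 298, 63, 18]), (0.68, [302, 342, 42, 14])]
nose [(0.93, [361, 304, 45, 29]), (0.76, [276, 299, 63, 19]), (0.7, [345, 383, 69, 15]), (0.59, [301, 339, 41, 16])]
sunglasses [(0.73, [225, 260, 28, 42])]
case [(0.71, [256, 140, 36, 45]), (0.23, [272, 207, 32, 34])]
screwdriver [(0.69, [347, 383, 66, 15]), (0.47, [273, 205, 34, 37])]
```

Run:
```python
import cv2
a=cv2.imread("pics/scene0.png")[110:380,110:510];b=cv2.imread("pics/side0.png")[120:420,215:435]
cv2.imwrite("pics/scene0c.png",cv2.resize(a,None,fx=2,fy=2,interpolation=cv2.INTER_CUBIC))
cv2.imwrite("pics/side0c.png",cv2.resize(b,None,fx=2,fy=2,interpolation=cv2.INTER_CUBIC))
```

```text
(no output)
```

View pics/scene0c.png

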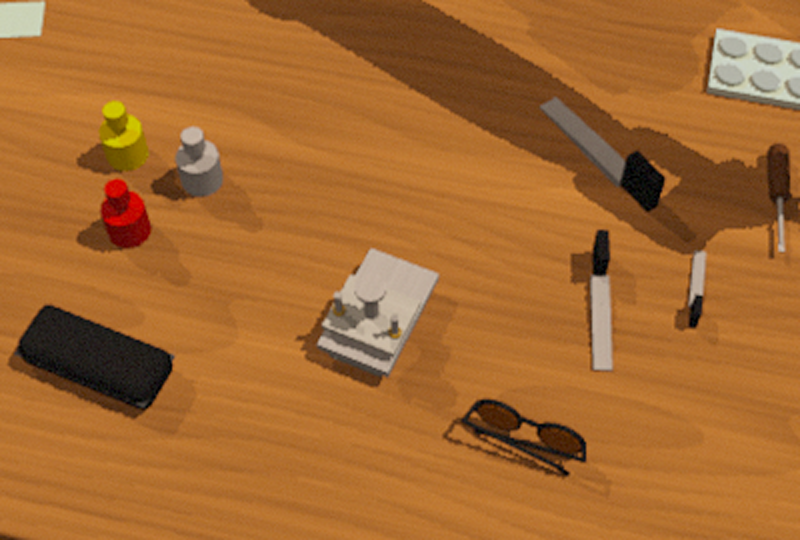

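View pics/side0c.png

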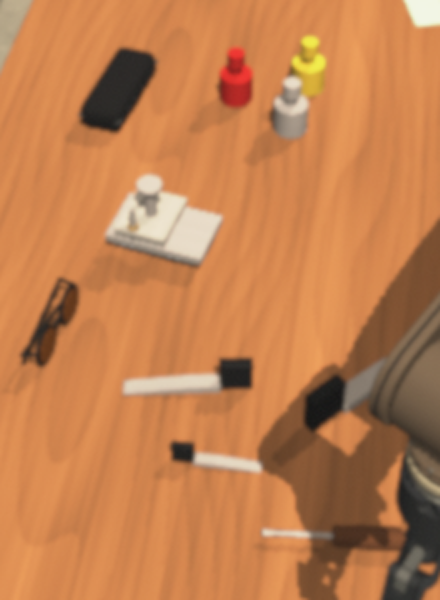

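```bash
cat > h.py <<'E'
import numpy as np
from scipy.spatial.transform import Rotation as R
def rot(f):
    q=np.array(f["rotation"]); return q if q.shape==(3,3) else R.from_quat(q,scalar_first=True).as_matrix()
def ray(f,p,fish=False):
    K=f["intrinsics"];x=(p[0]-K[0][2])/K[0][0];y=(p[1]-K[1][2])/K[1][1]
    if fish:
        r=np.hypot(x,y)+1e-12;v=np.array([x/r*np.sin(r),y/r*np.sin(r),np.cos(r)])
    else: v=np.array([x,y,1.])
    v=rot(f)@v; return v/np.linalg.norm(v)
def onz(f,p,z,fish=False):
    v=ray(f,p,fish);e=np.array(f["eye"]);return e+v*(z-e[2])/v[2]
def tri(obs):  # [(frame,pix,fish)]
    A=np.zeros((3,3));b=np.zeros(3)
    for f,p,k in obs:
        v=ray(f,p,k);M=np.eye(3)-np.outer(v,v);A+=M;b+=M@f["eye"]
    x=np.linalg.solve(A,b)
    return x,[float(np.linalg.norm(np.cross(ray(f,p,k),x-f["eye"]))) for f,p,k in obs]
def proj(f,X):
    K=f["intrinsics"];v=rot(f).T@(np.array(X)-f["eye"]);return K[0][0]*v[0]/v[2]+K[0][2],K[1][1]*v[1]/v[2]+K[1][2]
E
python3 - <<'E'
from h import *
import pickle
np.set_printoptions(precision=4,suppress=True)
d=pickle.load(open("f0.pkl","rb"));S,D=d["scene"],d["side"]
s=lambda u,v:(110+u/2,110+v/2);t=lambda u,v:(215+u/2,120+v/2)
for n,a,b in [("knob",(192,134),(291,86)),("pan",(370,293),(149,184)),("tip",(602,368),(124,388)),("gripc top",(602,240),(236,364)),("front1",(372,249),(221,214)),("front2",(438,274),(197,263)),("case",(95,355),(120,88)),("glasses",(528,435),(52,320)),("bed back",(386,370),(106,238)),("bigG",(645,180),(325,402)),("smallG",(696,310),(182,452))]:
    print(n,*tri([(S,s(*a),0),(D,t(*b),0)]))
for n,a,z in [("front1",(372,249),.03),("front2",(438,274),.03),("tip",(602,368),.0),("grip base",(600,272),.0),("blade root",(600,276),.01),("weightbase",(200,182),0)]: print(n,onz(S,s(*a),z))
for n,a,z in [("front1",(221,214),.03),("front2",(197,261),.03),("tip",(124,386),.0),("blade root",(220,383),.01)]: print(n,onz(D,t(*a),z))
E
```

```text
knob [ 0.4857 -0.2196  0.0809] [0.00159181664687718, 0.001591816646877372]
pan [0.6459 0.028  0.0942] [0.00395577461073291, 0.003955774610733018]
tip [0.6287 0.2819 0.001 ] [0.0005336336357343567, 0.0005336336357346975]
gripc top [0.4949 0.2571 0.0437] [0.001549093373859427, 0.001549093373859214]
front1 [0.5548 0.0059 0.032 ] [0.0026436412569869148, 0.0026436412569868753]
front2 [0.5702 0.0874 0.0257] [0.0020192373345648594, 0.002019237334564504]
case [ 0.7476 -0.2501  0.0197] [0.0019090530911042207, 0.0019090530911044703]
glasses [0.7346 0.2159 0.0278] [0.004120130094024159, 0.004120130094024253]
bed back [0.6976 0.0592 0.0231] [0.0010995820629123264, 0.0010995820629126428]
bigG [0.389  0.2915 0.0324] [0.0020611358319551683, 0.002061135831955009]
smallG [0.5417 0.3713 0.0161] [0.0006327657431633792, 0.0006327657431631961]
front1 [0.556  0.0074 0.03  ]
front2 [0.5711 0.0865 0.03  ]
tip [ 0.6286  0.2823 -0.    ]
grip base [0.5073 0.2617 0.    ]
blade root [0.5191 0.2622 0.01  ]
weightbase [ 0.4925 -0.2205  0.    ]
front1 [0.5537 0.001  0.03  ]
front2 [0.5712 0.09   0.03  ]
tip [0.6292 0.2777 0.    ]
blade root [0.5144 0.2637 0.01  ]
```

Run:
```python
from h import *
import pickle
d=pickle.load(open("f0.pkl","rb"));S,D=d["scene"],d["side"]
s=lambda u,v:(110+u/2,110+v/2);t=lambda u,v:(215+u/2,120+v/2)
for n,a,b in [("red",(117,188),(236,57)),("yel",(115,110),(310,45)),("screw",(780,185),(330,535))]: print(n,*tri([(S,s(*a),0),(D,t(*b),0)]))
from plant import *
f=grab_frame("wrist");print(f["intrinsics"],f["eye"],rot(f))
```

```text
red [ 0.57385685 -0.27759233  0.07776491] [0.0005196762726730155, 0.0005196762726730151]
yel [ 0.4697642  -0.31940203  0.07868411] [2.639244326177351e-05, 2.6392443261897992e-05]
screw [0.36229916 0.45125018 0.02603862] [0.006111242144680919, 0.006111242144680891]
[[371.64829954   0.         316.00694339]
 [  0.         371.64829954 232.86377459]
 [  0.           0.           1.        ]] [0.21075298 0.6457343  0.37419118] [[ 4.18308688e-01  8.65288239e-01  2.76213877e-01]
 [ 9.08304792e-01 -3.98331761e-01 -1.27727104e-01]
 [-4.96000570e-04  3.04315745e-01 -9.52571090e-01]]
```

Emit:
{"name": "step_arm", "arguments": {
  "steps": [
    [[3,-4,0,0,0,-5],[6,-8,0,0,0,-10],[9,-12,0,0,0,-15],[12,-16,0,0,0,-20],[15,-20,0,0,0,-25]]
  ]
}}

```text
time: 1.65
position: [0.4327, 0.4117, 0.2251]
tool_rot: [0.0, 0.422, 0.907, 0.0]
wrist_force: [0.9, -0.6, -0.3]
opening: 0.0854
gripper_force: 0.0
```

Emit:
{"name": "step_arm", "arguments": {
  "steps": [
    [[1,-4.8,0,0,0,-4],[2,-9.6,0,0,0,-8],[3,-14.4,0,0,0,-12],[4,-19.2,0,0,0,-15],[4,-24,0,0,0,-17]]
  ]
}}

```text
time: 2.15
position: [0.4725, 0.1713, 0.2252]
tool_rot: [0.001, 0.55, 0.835, 0.0]
wrist_force: [0.7, 0.3, 1.4]
opening: 0.0855
gripper_force: 0.0
```

Emit:
{"name": "step_arm", "arguments": {
  "steps": [
    [[0,-4.8,0,0,0,0],[0,-9.6,0,0,0,0],[0,-14.4,0,0,0,0],[0,-19.2,0,0,0,0],[0,-24,0,0,0,0]]
  ]
}}

```text
time: 2.65
position: [0.4716, -0.0686, 0.2253]
tool_rot: [0.001, 0.55, 0.835, 0.0]
wrist_force: [0.7, -0.0, -0.1]
opening: 0.0856
gripper_force: 0.0
```

Emit:
{"name": "step_arm", "arguments": {
  "steps": [
    [[0,-4.8,0,0,0,0],[0.2,-9,0,0,0,0],[0.5,-11,0,0,0,0],[0.5,-11,0,0,0,0],[0.5,-11,0,0,0,0]]
  ]
}}

```text
time: 3.15
position: [0.4767, -0.1766, 0.2247]
tool_rot: [-0.0, 0.55, 0.835, 0.0]
wrist_force: [-0.4, 0.7, -0.4]
opening: 0.085
gripper_force: 0.0
```

Run:
```python
from h import *
from plant import *
import cv2
o=observe();print(o["time"],o["position"],R.from_quat(o["tool_rot"],scalar_first=True).as_matrix(),o["wrist_force"])
f=grab_frame("wrist");print(f["eye"])
for r in search_frame("weight",f):print(r, onz(f,(r["box"][0]+r["box"][2]/2,r["box"][1]+r["box"][3]/2),.06,True))
cv2.imwrite("pics/w1.png",f["color"][:,:,::-1])
```

```text
3.15 [ 0.47666284 -0.17658958  0.22473417] [[-3.94930729e-01  9.18710850e-01 -3.06270296e-04]
 [ 9.18710586e-01  3.94930848e-01  6.96198652e-04]
 [ 7.60560843e-04 -6.42352176e-06 -9.99999711e-01]] [-0.44209139  0.65593127 -0.3854563 ]
[ 0.44548992 -0.10538143  0.37415216]
{'box': [278.8, 214.6, 53.3, 66.4], 'conf': 0.97} [ 0.48190673 -0.2140281   0.06      ]
{'box': [340.3, 291.3, 46.3, 72.7], 'conf': 0.92} [ 0.56750301 -0.26971086  0.06      ]
{'box': [234.2, 287.2, 50.2, 74.0], 'conf': 0.57} [ 0.4708533  -0.30696778  0.06      ]
```

View pics/w1.png

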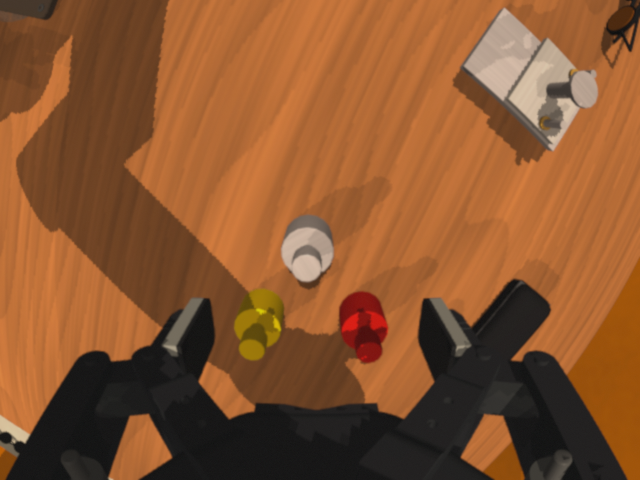

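Run:
```python
from h import *
from plant import *
import pickle
f=grab_frame("wrist")
d=pickle.load(open("f0.pkl","rb"));S,D=d["scene"],d["side"]
print(onz(f,(306.5,265),.084,True),onz(f,(307,217),0.0,True),onz(f,(307,281),.0,True))
print(tri([(S,(206,177),0),(D,(360.5,163),0),(f,(306.5,264),1)]))
# pan seen from wrist
print(onz(f,(583,90),.1,True), tri([(S,(295,256.5),0),(D,(289.5,212),0),(f,(583,90),1)]))
```

```text
[ 0.48608171 -0.2186856   0.084     ] [ 0.47730195 -0.20168767  0.        ] [ 0.50583423 -0.26931572  0.        ]
(array([ 0.48590074, -0.21924793,  0.08117675]), [0.001766129165459846, 0.0014449390627743455, 0.00036429030570162967])
[0.64164733 0.02697886 0.1       ] (array([0.64572811, 0.02872955, 0.09479626]), [0.00395055980714381, 0.004037667182568184, 0.0008205283064313816])
```

Emit:
{"name": "step_arm", "arguments": {
  "steps": [
    [[0.9,-4.2,0,0,0,0],[0.9,-4.2,-4.5,0,0,0],[0.9,-4.2,-9,0,0,0],[0.9,-4.2,-13,0,0,0],[0.9,-4.2,-15.2,0,0,0]]
  ]
}}

```text
time: 3.8
position: [0.4839, -0.2159, 0.069]
tool_rot: [-0.003, 0.549, 0.836, 0.0]
wrist_force: [-0.6, 0.6, -0.1]
opening: 0.0852
gripper_force: 0.0
```

Emit:
{"name": "step_arm", "arguments": {
  "steps": [
    [[0,0,0,0,0,0],[0,0,0,0,0,0],[0,0,0,0,0,0],[0,0,0,0,0,0],[0,0,0,0,0,0]]
  ],
  "claw": 1.5,
  "force": 40
}}

```text
time: 4.3
position: [0.487, -0.2196, 0.0752]
tool_rot: [0.002, 0.549, 0.836, -0.0]
wrist_force: [-1.8, -0.1, 5.1]
opening: 0.0234
gripper_force: 38.9
```

Emit:
{"name": "step_arm", "arguments": {
  "steps": [
    [[0,0,0,0,0,0],[0,0,0,0,0,0],[0,0,0,0,0,0]]
  ]
}}

```text
time: 4.6
position: [0.4869, -0.2197, 0.0752]
tool_rot: [0.002, 0.55, 0.835, -0.0]
wrist_force: [-1.9, 0.9, 6.4]
opening: 0.0231
gripper_force: 38.9
```

Emit:
{"name": "step_arm", "arguments": {
  "steps": [
    [[0,0,1,0,0,0],[0,0,2.5,0,0,0],[0,0,4,0,0,0],[0,0,4,0,0,0],[0,0,4,0,0,0]]
  ],
  "force": 60
}}

```text
time: 5.1
position: [0.4861, -0.2189, 0.1135]
tool_rot: [0.001, 0.55, 0.835, -0.0]
wrist_force: [-1.4, 0.3, -6.6]
opening: 0.0219
gripper_force: 59.1
```

Run:
```python
from h import *
from plant import *
import cv2
F=[]
for i in range(8):
    f=grab_frame("wrist" if i<7 else "side");o=observe();F.append(o["wrist_force"])
    if i==0: w=f
print(np.mean(F,0),np.std(F,0),o["ft_torque"],o["position"],o["opening"])
a=cv2.resize(w["color"][160:460,140:500],(480,400));b=cv2.resize(f["color"][100:225,300:397],(310,400))
cv2.imwrite("pics/w2.png",np.hstack([a,b])[:,:,::-1])
```

```text
[-0.1986278  -0.02050359 -7.02942407] [0.61993098 0.47052597 0.42129045] [ 0.03429825 -0.01033085 -0.01726043] [ 0.48563548 -0.21851597  0.11235829] 0.022049116157415727
```

View pics/w2.png

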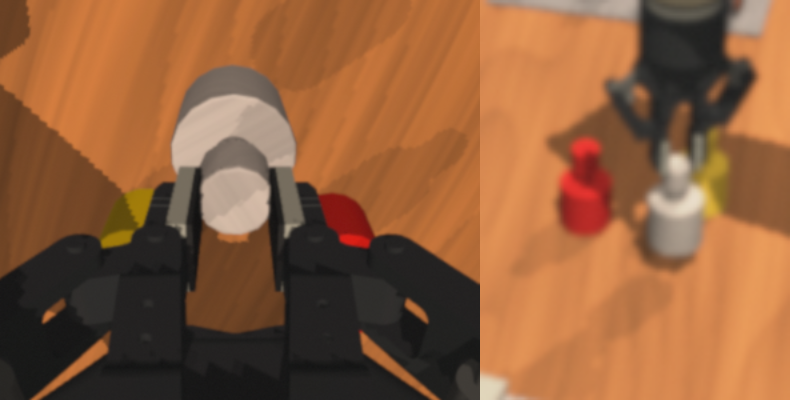

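Emit:
{"name": "step_arm", "arguments": {
  "steps": [
    [[0,0,4,0,0,0],[1,1,8,0,0,0],[4,4,10,0,0,0],[7,8,10,0,0,0],[10,11.5,10,0,0,0]]
  ]
}}

```text
time: 6.0
position: [0.5872, -0.1023, 0.2144]
tool_rot: [0.001, 0.55, 0.835, 0.001]
wrist_force: [-0.2, 0.2, -7.0]
opening: 0.022
gripper_force: 60.5
```

Emit:
{"name": "step_arm", "arguments": {
  "steps": [
    [[2,3.5,0,0,0,0],[2.5,5,0,0,0,0],[2.5,5,0,0,0,0],[2.5,5,0,0,0,0]]
  ]
}}

```text
time: 6.4
position: [0.6103, -0.054, 0.2121]
tool_rot: [-0.0, 0.549, 0.836, -0.001]
wrist_force: [0.6, -1.3, -6.1]
opening: 0.0213
gripper_force: 60.6
```

Run:
```python
from h import *
from plant import *
import cv2,pickle
F=[]
for i in range(5):
    f=grab_frame("wrist");o=observe();F.append(o["wrist_force"])
print(np.mean(F,0),o["position"],o["opening"],f["eye"],o["time"])
for q in("pan","weight","press","nose"):
    for r in search_frame(q,f)[:2]:print(q,r)
pickle.dump(f,open("f3.pkl","wb"))
cv2.imwrite("pics/w3.png",f["color"][:,:,::-1])
```

```text
[-0.15012759 -0.13759779 -6.98471937] [ 0.61046376 -0.05488923  0.21286833] 0.021381013230486388 [0.57925764 0.01640796 0.36212556] 6.65
pan {'box': [330.4, 76.1, 115.9, 123.2], 'conf': 0.59}
weight {'box': [268.0, 207.7, 96.1, 127.1], 'conf': 0.94}
weight {'box': [99.5, 328.8, 54.8, 61.3], 'conf': 0.77}
press {'box': [279.6, 47.1, 173.0, 153.5], 'conf': 0.61}
```

View pics/w3.png

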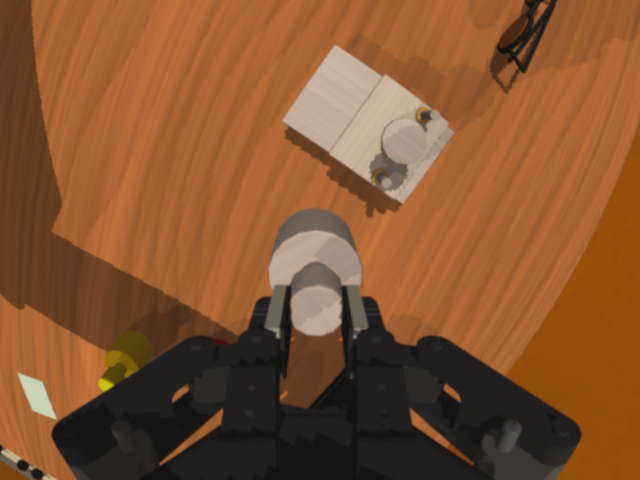

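Run:
```python
from h import *
import pickle
f=pickle.load(open("f3.pkl","rb"));d=pickle.load(open("f0.pkl","rb"));S,D=d["scene"],d["side"]
W=lambda p,z:onz(f,p,z,True).round(4)
print("pan",W((405,142),.1),tri([(f,(405,142),1),(S,(295,256.5),0)]),tri([(f,(405,142),1),(D,(289.5,212),0)]))
print("knobtop",W((316,312),.2237),"shoulder",W((315.5,263),.1857))
a,b=W((336,45),.03),W((284,121),.03);print("front",a,b,(a+b)/2,np.degrees(np.arctan2(*(a-b)[:2][::-1]))-90, np.linalg.norm(a-b))
a,b=W((386,75),.0465),W((332,152),.0465);print("plate front",a,b,(a+b)/2,np.degrees(np.arctan2(*(a-b)[:2][::-1]))-90, np.linalg.norm(a-b))
a,b=W((453,131),.03),W((402,203),.03);print("bed back",a,b,(a+b)/2,np.degrees(np.arctan2(*(a-b)[:2][::-1]))-90)
```

```text
pan [0.6438 0.0269 0.1   ] (array([0.6463391 , 0.02852469, 0.08832963]), [0.0012463877297855463, 0.0012463877297855678]) (array([0.64369512, 0.02693969, 0.0975842 ]), [0.0006676861288728218, 0.000667686128873105])
knobtop [ 0.6106 -0.0568  0.2237] shoulder [ 0.6076 -0.0504  0.1857]
front [0.5693 0.0841 0.03  ] [0.5543 0.003  0.03  ] [0.5618  0.04355 0.03   ] -10.478827262125805 0.08247551151705577
plate front [0.6182 0.0746 0.0465] [ 0.6031 -0.0049  0.0465] [0.61065 0.03485 0.0465 ] -10.754489094275542 0.08092131981128335
bed back [0.6985 0.0593 0.03  ] [ 0.6833 -0.0227  0.03  ] [0.6909 0.0183 0.03  ] -10.5014850086513
```

Emit:
{"name": "step_arm", "arguments": {
  "steps": [
    [[1.5,4,0,0,0,0],[3.4,8.3,0,0,0,0],[3.4,8.3,-1.5,0,0,0],[3.4,8.3,-2.5,0,0,0],[3.4,8.3,-2.5,0,0,0]]
  ]
}}

```text
time: 7.35
position: [0.6431, 0.029, 0.1848]
tool_rot: [-0.002, 0.55, 0.835, -0.002]
wrist_force: [-1.3, 0.3, -7.7]
opening: 0.0211
gripper_force: 59.1
```

Run:
```python
from h import *
from plant import *
import cv2,pickle
a,b,w=grab_frame("scene"),grab_frame("side"),grab_frame("wrist");o=observe()
print(o["position"],o["wrist_force"])
I=[]
for f in(a,b):
    u,v=map(int,proj(f,(.6443,.0276,.11)))
    I.append(cv2.resize(f["color"][v-50:v+50,u-50:u+50],(400,400),interpolation=cv2.INTER_CUBIC)); print(u,v)
    z=o["position"][2]
    # expected: pan centre & weight underside centre
    for X in [(.6443,.0276,.1),(o["position"][0],o["position"][1],z-.0752),(o["position"][0],o["position"][1],z+.0108)]:
        p=proj(f,X);print(((p[0]-u+50)*4,(p[1]-v+50)*4))
cv2.imwrite("pics/p4.png",np.hstack(I)[:,:,::-1])
```

```text
[0.64485124 0.02841214 0.18808829] [-0.17980854  0.37102383 -6.44167905]
293 250
(np.float64(204.24035005890096), np.float64(210.68103817553583))
(np.float64(204.8197263436789), np.float64(198.735873856151))
(np.float64(199.97584362132352), np.float64(104.9464527556205))
288 208
(np.float64(203.6870112682327), np.float64(213.61129725923888))
(np.float64(201.5545957955626), np.float64(199.766700400359))
(np.float64(194.2386050387231), np.float64(97.65182128994081))
```

View pics/p4.png

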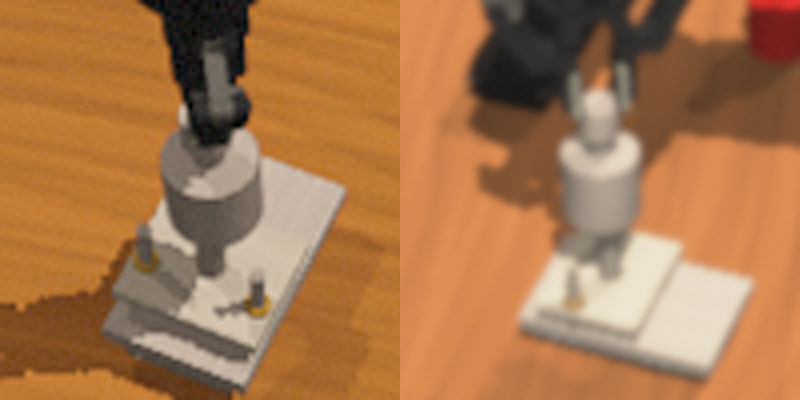

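Emit:
{"name": "step_arm", "arguments": {
  "steps": [
    [[0,0,-0.7,0,0,0],[0,0,-1.2,0,0,0],[0,0,-1.2,0,0,0],[0,0,-1.2,0,0,0]]
  ]
}}

```text
time: 7.9
position: [0.645, 0.0291, 0.1764]
tool_rot: [0.0, 0.55, 0.835, 0.0]
wrist_force: [0.5, 0.1, -4.9]
opening: 0.0213
gripper_force: 59.5
```

Emit:
{"name": "step_arm", "arguments": {
  "steps": [
    [[0,0,-0.2,0,0,0],[0,0,-0.2,0,0,0],[0,0,-0.2,0,0,0]]
  ]
}}

```text
time: 8.2
position: [0.6454, 0.0293, 0.175]
tool_rot: [0.001, 0.55, 0.835, 0.0]
wrist_force: [-0.8, 0.7, -1.3]
opening: 0.021
gripper_force: 60.3
```

Emit:
{"name": "step_arm", "arguments": {
  "steps": [
    [[0,0,-0.05,0,0,0],[0,0,-0.05,0,0,0]]
  ],
  "force": 20
}}

```text
time: 8.4
position: [0.6454, 0.0294, 0.1743]
tool_rot: [0.001, 0.55, 0.835, 0.0]
wrist_force: [0.2, -0.0, 1.1]
opening: 0.0215
gripper_force: 60.6
```

Emit:
{"name": "step_arm", "arguments": {
  "steps": [
    [[0,0,0,0,0,0],[0,0,0,0,0,0],[0,0,0,0,0,0],[0,0,0,0,0,0]]
  ],
  "claw": 6
}}

```text
time: 8.8
position: [0.6449, 0.0292, 0.1734]
tool_rot: [0.0, 0.55, 0.835, 0.0]
wrist_force: [-0.3, 0.2, 0.4]
opening: 0.0598
gripper_force: 0.0
```

Emit:
{"name": "step_arm", "arguments": {
  "steps": [
    [[0,0,2,0,0,0],[0,0,5,0,0,0],[0,0,8,0,0,0],[0,0,8,0,0,0],[0,0,8,0,0,0]]
  ]
}}

```text
time: 9.3
position: [0.6452, 0.0292, 0.2542]
tool_rot: [0.001, 0.55, 0.835, 0.0]
wrist_force: [-0.7, -1.2, -0.9]
opening: 0.0602
gripper_force: 0.0
```

Run:
```python
from h import *
from plant import *
import cv2,pickle
a,b,w=grab_frame("scene"),grab_frame("side"),grab_frame("wrist");o=observe()
pickle.dump((a,b,w),open("f5.pkl","wb"))
print(o["position"],o["wrist_force"],o["time"])
I=[cv2.resize(w["color"][130:430,220:420],(267,400))]
for f in(a,b):
    u,v=map(int,proj(f,(.6443,.0276,.11)))
    I.append(cv2.resize(f["color"][v-50:v+50,u-33:u+33],(264,400),interpolation=cv2.INTER_CUBIC))
cv2.imwrite("pics/p5.png",np.hstack(I)[:,:,::-1])
```

```text
[0.64391964 0.02938194 0.25113204] [ 0.69284543 -0.44159231  0.97942783] 9.45
```

View pics/p5.png

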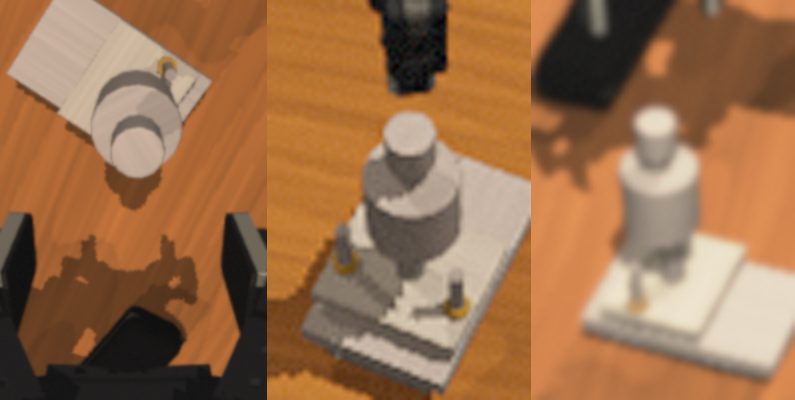

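Run:
```python
from h import *
import pickle,cv2
S,D,w=pickle.load(open("f5.pkl","rb"))
u,v=map(int,proj(S,(.6443,.0276,.11)));ks=(u-33+(410-267)/4,v-50+133/4)
u,v=map(int,proj(D,(.6443,.0276,.11)));kd=(u-33+125/4,v-50+122/4)
kw=(322.6,244)
print(ks,kd,tri([(w,kw,1),(D,kd,0)]),tri([(w,kw,1),(S,ks,0)]),onz(w,kw,.1837,True))
d=pickle.load(open("f0.pkl","rb"))["side"]
# grey-level profiles in side view: weight body rows now, pan rows before
g=cv2.cvtColor(D["color"],cv2.COLOR_RGB2GRAY)
for z in(.184,.135,.1):print(z,proj(D,(.6445,.029,z)))
for r in(192,204,208,212,216,220,224):print(r,g[r,272:308].tolist())
g0=cv2.cvtColor(d["color"],cv2.COLOR_RGB2GRAY)
for r in(208,210,212,214,216,222,224):print(r,g0[r,272:308].tolist())
```

```text
(295.75, 233.25) (286.25, 188.5) (array([0.64660014, 0.03102427, 0.1810991 ]), [0.0004934790615461315, 0.0004934790615460805]) (array([0.64733277, 0.03260983, 0.18071363]), [0.0015902532603192412, 0.0015902532603191814]) [0.64669166 0.03190696 0.1837    ]
0.184 (np.float64(286.9791997133457), np.float64(187.14843223298516))
0.135 (np.float64(288.02274659095974), np.float64(201.73922059662738))
0.1 (np.float64(288.7398461347162), np.float64(211.7656486403179))
192 [92, 92, 93, 94, 94, 94, 93, 94, 98, 111, 132, 153, 168, 174, 177, 174, 168, 155, 138, 119, 106, 98, 93, 88, 87, 87, 100, 121, 138, 145, 144, 144, 143, 143, 144, 143]
204 [155, 156, 155, 154, 146, 136, 137, 154, 172, 184, 190, 194, 197, 200, 204, 211, 214, 214, 213, 208, 201, 187, 168, 147, 137, 142, 149, 151, 151, 152, 153, 153, 150, 147, 148, 150]
208 [155, 155, 156, 156, 153, 137, 119, 114, 122, 129, 137, 143, 148, 152, 154, 155, 156, 155, 154, 151, 148, 144, 138, 133, 132, 139, 147, 150, 151, 152, 153, 151, 149, 150, 152, 153]
212 [154, 154, 156, 158, 153, 138, 119, 114, 119, 127, 134, 139, 144, 148, 151, 152, 153, 152, 
[... 1239 characters left out ...]
 163, 163, 167, 173, 183, 196, 208, 216, 219, 220, 220, 221, 220, 218, 212, 199, 180, 162, 156, 155, 154, 154, 153, 151, 150, 153, 155, 155, 155]
216 [155, 157, 160, 161, 162, 163, 169, 181, 189, 188, 182, 165, 153, 155, 168, 181, 191, 194, 193, 189, 178, 171, 185, 200, 202, 199, 195, 190, 183, 174, 170, 165, 163, 161, 159, 157]
222 [160, 161, 165, 179, 200, 215, 221, 223, 224, 222, 216, 196, 164, 144, 137, 134, 134, 142, 148, 148, 156, 186, 214, 223, 225, 225, 226, 227, 228, 228, 228, 228, 226, 221, 207, 187]
224 [162, 167, 181, 200, 215, 221, 223, 218, 208, 202, 206, 212, 214, 214, 208, 183, 152, 144, 147, 148, 157, 186, 214, 223, 225, 226, 226, 228, 228, 228, 227, 225, 219, 206, 193, 198]
```

Run:
```python
from h import *
import pickle,cv2
S,D,w=pickle.load(open("f5.pkl","rb"))
d=pickle.load(open("f0.pkl","rb"))
print("scene: pan",onz(S,(295,256.5),.1),"knob top",onz(S,(295.75,233.25),.1837))
print("side: pan",onz(D,(289.2,211.5),.1),"knob",onz(D,(286.25,188.5),.1837), "body z.115",onz(D,(286.9,208),.115))
# scene profile rows: pan before / body+knob now
for n,f in(("pan0",d["scene"]),("now",S)):
    g=cv2.cvtColor(f["color"],cv2.COLOR_RGB2GRAY)
    print(n)
    for r in((250,252,254,256,258,260,262,264,268,270) if n=="pan0" else (226,228,230,232,234,236,238,240,250,254,258,266,270)):print(r,g[r,278:316].tolist())
```

```text
scene: pan [0.65279699 0.03178351 0.1       ] knob top [0.64973862 0.034759   0.1837    ]
side: pan [0.64351884 0.02785457 0.1       ] knob [0.64537483 0.03388801 0.1837    ] body z.115 [0.6480296  0.03136725 0.115     ]
pan0
250 [125, 126, 126, 127, 130, 166, 187, 188, 186, 182, 179, 179, 178, 180, 182, 180, 181, 179, 179, 181, 182, 178, 176, 179, 178, 178, 179, 182, 181, 179, 177, 181, 179, 178, 177, 176, 180, 179]
252 [126, 126, 125, 116, 169, 189, 186, 186, 185, 182, 179, 180, 181, 182, 179, 179, 178, 182, 180, 180, 180, 180, 180, 180, 186, 182, 181, 181, 179, 178, 180, 179, 179, 176, 180, 180, 180, 181]
254 [118, 118, 134, 165, 183, 187, 185, 187, 186, 183, 179, 181, 182, 180, 181, 177, 179, 182, 180, 177, 179, 177, 183, 181, 184, 183, 182, 179, 178, 179, 178, 177, 177, 180, 182, 179, 180, 176]
256 [168, 165, 173, 183, 182, 184, 184, 185, 186, 150, 169, 183, 180, 179, 178, 180, 181, 179, 176, 179, 180, 181, 184, 181, 151, 171, 186, 183, 183, 183, 183, 181, 180, 181, 178, 177, 177, 179]
258 [160, 162, 157, 177, 185, 182, 183, 184, 182, 186, 151, 147, 167, 180, 179, 183, 181, 176,
[... 2809 characters left out ...]
97, 149, 77, 77, 77, 74, 80, 74, 77, 91, 100, 117, 125, 125, 126, 114, 95, 81, 86, 93, 98, 98, 99, 103, 100, 146, 181, 187, 186, 186, 187, 186, 186]
258 [106, 103, 127, 182, 193, 194, 180, 122, 72, 78, 79, 84, 77, 76, 79, 81, 77, 79, 77, 83, 87, 86, 89, 94, 93, 99, 101, 101, 104, 109, 169, 189, 192, 190, 188, 186, 187, 187]
266 [96, 86, 81, 77, 84, 94, 117, 123, 120, 125, 124, 122, 125, 121, 93, 70, 80, 78, 79, 88, 95, 138, 182, 193, 192, 193, 191, 189, 187, 188, 190, 193, 191, 194, 191, 193, 195, 194]
270 [123, 127, 113, 121, 107, 94, 94, 100, 106, 115, 120, 124, 126, 121, 124, 118, 153, 151, 152, 157, 173, 177, 178, 179, 177, 176, 187, 151, 122, 128, 120, 180, 192, 192, 192, 190, 191, 175]
```

Emit:
{"name": "step_arm", "arguments": {
  "steps": [
    [[-3,3.5,0,0,0,8],[-6,7.5,0,0,0,16],[-9,11.5,0,0,0,24],[-11,15.5,0,0,0,32],[-13,19,0,0,0,40]]
  ]
}}

```text
time: 9.95
position: [0.5128, 0.2208, 0.2517]
tool_rot: [-0.001, 0.228, 0.974, -0.0]
wrist_force: [0.9, -0.3, 0.7]
opening: 0.0602
gripper_force: 0.0
```

Emit:
{"name": "step_arm", "arguments": {
  "steps": [
    [[-1,2,0,0,0,8],[-2,3.5,-2,0,0,16],[-2,3.5,-4,0,0,24],[-2,3.5,-5,0,0,32],[-2,3.5,-5,0,0,37]]
  ]
}}

```text
time: 10.45
position: [0.4924, 0.2539, 0.199]
tool_rot: [-0.004, -0.092, 0.996, -0.001]
wrist_force: [0.0, -0.6, 0.7]
opening: 0.0601
gripper_force: 0.0
```

Emit:
{"name": "step_arm", "arguments": {
  "steps": [
    [[0,0,0,0,0,0],[0,0,0,0,0,0]]
  ]
}}

```text
time: 10.65
position: [0.4945, 0.2542, 0.2025]
tool_rot: [-0.001, -0.089, 0.996, -0.0]
wrist_force: [-0.2, -0.7, 0.7]
opening: 0.0602
gripper_force: 0.0
```

Run:
```python
from h import *
from plant import *
import cv2,pickle
w=grab_frame("wrist");o=observe()
pickle.dump((w,o),open("f6.pkl","wb"))
print(o["position"],o["tool_rot"],o["wrist_force"],o["time"],o["joints"],w["eye"])
for q in("gauge","nose"):
    for r in search_frame(q,w)[:3]:print(q,r)
cv2.imwrite("pics/w6.png",w["color"][:,:,::-1])
```

```text
[0.49472357 0.25423495 0.20288387] [-3.48269162e-04 -8.90407534e-02  9.96027921e-01 -6.69711620e-05] [ 0.17739987 -0.21991012 -0.24468309] 10.7 [ 2.92284579e-01  4.51326878e-02  1.89174206e+00  9.98439622e-06
  1.20542714e+00 -1.45683299e+00] [0.41775298 0.24050622 0.35195144]
gauge {'box': [306.9, 180.9, 23.1, 143.5], 'conf': 0.74}
gauge {'box': [410.2, 179.0, 30.2, 102.9], 'conf': 0.69}
gauge {'box': [270.8, 0.0, 135.1, 125.2], 'conf': 0.6}
nose {'box': [409.2, 180.1, 31.5, 103.9], 'conf': 0.96}
nose {'box': [273.4, 0.1, 135.0, 124.3], 'conf': 0.82}
nose {'box': [309.4, 184.7, 19.6, 142.8], 'conf': 0.69}
```

View pics/w6.png

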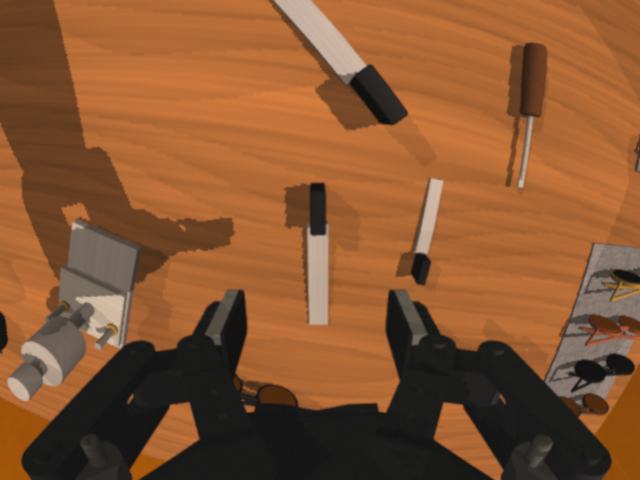

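Run:
```python
from h import *
import pickle
w,o=pickle.load(open("f6.pkl","rb"));W=lambda p,z:onz(w,p,z,True).round(4)
a=(W((308.5,325),.003)+W((327.5,325),.003))/2;b=(W((308,236),.01)+W((327.5,236),.01))/2
print("nose",W((308.5,325),.003),W((327.5,325),.003),"root",W((308,236),.01),W((327.5,236),.01))
v=(a-b)[:2];L=np.linalg.norm(v);print(a,b,L,np.degrees(np.arctan2(v[1],v[0])), "origin",a[:2]-v/L*.135,b[:2]-v/L*.02)
for p in((317,184),(317,207),(317,235),(311,236),(327,234),(310,184),(325,184)):print(p,W(p,.045))
print("tool y heading",np.degrees(np.arctan2(*R.from_quat(o["tool_rot"],scalar_first=True).as_matrix()[[1,0],1])))
```

```text
nose [0.6324 0.2702 0.003 ] [0.6287 0.2906 0.003 ] root [0.5291 0.2522 0.01  ] [0.5258 0.2707 0.01  ]
[0.63055 0.2804  0.003  ] [0.52745 0.26145 0.01   ] 0.10482705996067998 10.414842497372875 origin [0.49777417 0.25599552] [0.50777951 0.25783452]
(317, 184) [0.4713 0.2506 0.045 ]
(317, 207) [0.4909 0.2541 0.045 ]
(317, 235) [0.5155 0.2585 0.045 ]
(311, 236) [0.5173 0.2535 0.045 ]
(327, 234) [0.513  0.2669 0.045 ]
(310, 184) [0.4724 0.2448 0.045 ]
(325, 184) [0.4702 0.2572 0.045 ]
tool y heading 100.2168515860216
```

Emit:
{"name": "step_arm", "arguments": {
  "steps": [
    [[0.1,0.1,-4.5,0,0,0],[0.1,0.1,-9,0,0,0],[0.1,0.1,-13,0,0,0],[0.1,0.1,-16,0,0,0],[0.1,0.1,-17.4,0,0,0]]
  ]
}}

```text
time: 11.3
position: [0.4937, 0.2546, 0.0261]
tool_rot: [-0.003, -0.089, 0.996, -0.001]
wrist_force: [-0.8, 0.3, 0.5]
opening: 0.0601
gripper_force: 0.0
```

Emit:
{"name": "step_arm", "arguments": {
  "steps": [
    [[0,0,0,0,0,0],[0,0,0,0,0,0],[0,0,0,0,0,0],[0,0,0,0,0,0],[0,0,0,0,0,0]]
  ],
  "claw": 0.4,
  "force": 50
}}

```text
time: 11.8
position: [0.4978, 0.256, 0.0319]
tool_rot: [0.002, -0.09, 0.996, 0.001]
wrist_force: [-0.3, 0.6, 5.6]
opening: 0.012
gripper_force: 50.4
```

Emit:
{"name": "step_arm", "arguments": {
  "steps": [
    [[0,0,0,0,0,0],[0,0,0,0,0,0],[0,0,0,0,0,0]]
  ]
}}

```text
time: 12.1
position: [0.4978, 0.256, 0.0319]
tool_rot: [0.002, -0.09, 0.996, 0.001]
wrist_force: [-1.1, -0.3, 6.5]
opening: 0.0121
gripper_force: 50.4
```

Emit:
{"name": "step_arm", "arguments": {
  "steps": [
    [[0,0,2,0,0,0],[0,0,5,0,0,0],[0,0,8,0,0,0],[0,0,8,0,0,0],[0,0,8,0,0,0]]
  ]
}}

```text
time: 12.6
position: [0.4959, 0.2553, 0.1097]
tool_rot: [0.001, -0.09, 0.996, 0.0]
wrist_force: [-0.2, -0.2, -2.3]
opening: 0.012
gripper_force: 49.5
```

Emit:
{"name": "step_arm", "arguments": {
  "steps": [
    [[-1.2,-4,0,0,0,-4.2],[-2.4,-8,0,0,0,-8.4],[-3.2,-12,0,0,0,-12.6],[-4,-16,0,0,0,-16.8],[-4,-19.3,0,0,0,-20.9]]
  ]
}}

```text
time: 13.1
position: [0.4528, 0.061, 0.1067]
tool_rot: [-0.003, 0.094, 0.996, -0.0]
wrist_force: [-0.0, 0.6, -0.9]
opening: 0.0122
gripper_force: 49.5
```

Emit:
{"name": "step_arm", "arguments": {
  "steps": [
    [[0,0,0,0,0,0],[0,0,0,0,0,0],[0,0,0,0,0,0]]
  ]
}}

```text
time: 13.4
position: [0.455, 0.0629, 0.1082]
tool_rot: [-0.001, 0.092, 0.996, 0.0]
wrist_force: [0.6, -0.1, -1.1]
opening: 0.012
gripper_force: 49.6
```

Run:
```python
from h import *
from plant import *
import cv2,pickle
w=grab_frame("wrist");s=grab_frame("side");c=grab_frame("scene");F=[]
for i in range(5):
    grab_frame("scene");o=observe();F.append(o["wrist_force"])
pickle.dump((w,o,s,c),open("f7.pkl","wb"))
print(o["position"],o["tool_rot"],np.mean(F,0),o["ft_torque"],o["time"],w["eye"])
u,v=map(int,proj(s,(.55,.04,.08)))
b=cv2.resize(s["color"][v-50:v+50,u-70:u+70],(560,400),interpolation=cv2.INTER_CUBIC);print(u-70,v-50)
a=cv2.resize(w["color"][170:450,235:403],(240,400));
cv2.imwrite("pics/w7.png",np.hstack([a,b])[:,:,::-1])
```

```text
[0.455854   0.06272901 0.1093336 ] [ 1.94628269e-05  9.17613646e-02  9.95781026e-01 -1.42691009e-05] [ 0.17125702  0.3448341  -1.51140817] [-0.02710391  0.01768179  0.00279705] 13.8 [0.3785     0.07706788 0.25772993]
254 173
```

View pics/w7.png

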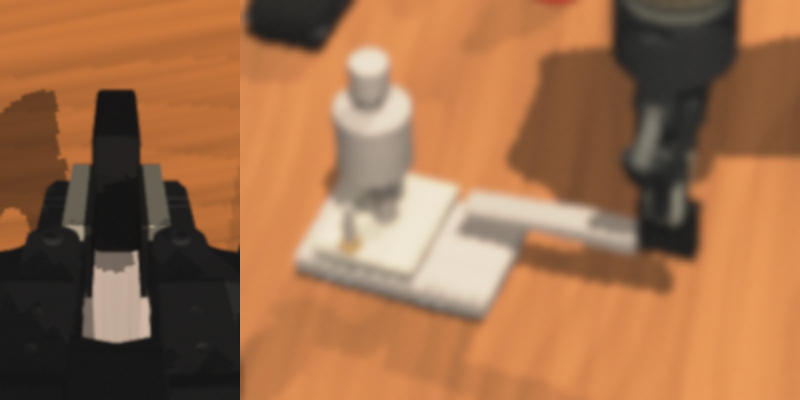

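Emit:
{"name": "step_arm", "arguments": {
  "steps": [
    [[0,0,-2,0,0,0],[0,0,-3.5,0,0,0],[0,0,-4.4,0,0,0],[0,0,-4.4,0,0,0],[0,0,-4.4,0,0,0]]
  ]
}}

```text
time: 14.3
position: [0.4562, 0.0624, 0.0656]
tool_rot: [0.0, 0.092, 0.996, 0.0]
wrist_force: [0.7, -0.2, -1.1]
opening: 0.012
gripper_force: 49.6
```

Emit:
{"name": "step_arm", "arguments": {
  "steps": [
    [[0,0,-0.2,0,0,0],[0,0,-0.2,0,0,0],[0,0,-0.2,0,0,0]]
  ]
}}

```text
time: 14.6
position: [0.4562, 0.0623, 0.0638]
tool_rot: [0.0, 0.092, 0.996, -0.0]
wrist_force: [-0.1, 0.3, -1.4]
opening: 0.012
gripper_force: 49.6
```

Emit:
{"name": "step_arm", "arguments": {
  "steps": [
    [[0,0,-0.2,0,0,0],[0,0,-0.2,0,0,0],[0,0,-0.2,0,0,0]]
  ]
}}

```text
time: 14.9
position: [0.4562, 0.0623, 0.0616]
tool_rot: [0.0, 0.092, 0.996, 0.0]
wrist_force: [0.1, -0.2, -0.1]
opening: 0.0122
gripper_force: 49.7
```

Emit:
{"name": "step_arm", "arguments": {
  "steps": [
    [[0,0,-0.05,0,0,0],[1,-0.18,-0.05,0,0,0],[2,-0.36,-0.05,0,0,0],[3,-0.54,-0.05,0,0,0],[4,-0.73,-0.05,0,0,0]]
  ]
}}

```text
time: 15.4
position: [0.4971, 0.0548, 0.0611]
tool_rot: [0.0, 0.092, 0.996, 0.0]
wrist_force: [-2.0, -0.4, 2.1]
opening: 0.0122
gripper_force: 50.1
```

```bash
cat > fm.py <<'E'
from h import *
from plant import *
F=[];T=[];P=[]
for i in range(8):
    grab_frame("scene");o=observe();F.append(o["wrist_force"]);T.append(o["ft_torque"]);P.append(o["position"])
F,T,P=np.mean(F,0),np.mean(T,0),np.mean(P,0)
d=np.array([.983,-.182]);n=np.array([.182,.983]);m=np.array([.610,.0345])
r=P[:2]+.135*d-m
print("t",o["time"],"P",P.round(4),"nose along",round(r@d,4),"lat",round(r@n,4),"F along",round(F[:2]@d,2),"lat",round(F[:2]@n,2),"z",round(F[2],2),"T pitch",round(T[:2]@n,3),"roll",round(T[:2]@d,3),"yaw",round(T[2],3),"q",o["tool_rot"].round(4))
E
python3 fm.py
```

```text
t 15.8 P [0.4971 0.0547 0.0611] nose along 0.0203 lat -0.0007 F along 1.48 lat -0.07 z 0.55 T pitch -0.328 roll -0.038 yaw -0.005 q [ 6.000e-04  9.220e-02  9.957e-01 -0.000e+00]
```

Emit:
{"name": "step_arm", "arguments": {
  "steps": [
    [[0.5,-0.09,0,0,0,0],[1,-0.18,0,0,0,0],[1,-0.18,0,0,0,0]]
  ]
}}

```text
time: 16.1
position: [0.5058, 0.0533, 0.0612]
tool_rot: [-0.001, 0.092, 0.996, 0.0]
wrist_force: [-1.6, 0.4, 3.9]
opening: 0.0125
gripper_force: 50.2
```

```bash
python3 fm.py
```

```text
t 16.5 P [0.5057 0.0533 0.061 ] nose along 0.0289 lat -0.0005 F along -2.41 lat 0.15 z 4.54 T pitch 0.216 roll 0.037 yaw 0.012 q [-2.000e-04  9.220e-02  9.957e-01  1.000e-04]
```

Emit:
{"name": "step_arm", "arguments": {
  "steps": [
    [[0.3,-0.05,0,0,0,0],[0.6,-0.11,0,0,0,0],[0.6,-0.11,0,0,0,0]]
  ]
}}

```text
time: 16.8
position: [0.5111, 0.0523, 0.0612]
tool_rot: [-0.002, 0.092, 0.996, 0.0]
wrist_force: [-5.1, 1.2, 7.8]
opening: 0.0125
gripper_force: 50.8
```

```bash
python3 fm.py
```

```text
t 17.2 P [0.511  0.0524 0.0611] nose along 0.0344 lat -0.0005 F along -5.01 lat 0.04 z 8.53 T pitch 0.703 roll 0.001 yaw 0.008 q [-1.300e-03  9.220e-02  9.957e-01  1.000e-04]
```

Emit:
{"name": "step_arm", "arguments": {
  "steps": [
    [[0.3,-0.05,0,0,0,0],[0.4,-0.07,0,0,0,0],[0.4,-0.07,0,0,0,0]]
  ]
}}

```text
time: 17.5
position: [0.5144, 0.0518, 0.0613]
tool_rot: [-0.003, 0.092, 0.996, 0.0]
wrist_force: [-9.2, 0.7, 10.8]
opening: 0.0123
gripper_force: 51.1
```

```bash
python3 fm.py
```

```text
t 17.9 P [0.5143 0.0518 0.0613] nose along 0.0377 lat -0.0004 F along -7.63 lat 0.29 z 11.21 T pitch 1.121 roll -0.007 yaw -0.009 q [-2.400e-03  9.220e-02  9.957e-01  1.000e-04]
```

Emit:
{"name": "step_arm", "arguments": {
  "steps": [
    [[0,0,0.15,0,0,0],[0,0,0.3,0,0,0],[0,0,0.3,0,0,0]]
  ]
}}

```text
time: 18.2
position: [0.5153, 0.0515, 0.063]
tool_rot: [-0.001, 0.092, 0.996, 0.0]
wrist_force: [-0.2, 0.4, -1.4]
opening: 0.0119
gripper_force: 49.6
```

```bash
python3 fm.py
```

```text
t 18.6 P [0.5154 0.0514 0.0632] nose along 0.0388 lat -0.0006 F along -0.93 lat 0.36 z -1.43 T pitch 0.17 roll 0.048 yaw 0.033 q [-5.000e-04  9.220e-02  9.957e-01 -0.000e+00]
```

Emit:
{"name": "step_arm", "arguments": {
  "steps": [
    [[0.2,-0.04,-0.05,0,0,0],[0.4,-0.07,-0.1,0,0,0],[0.4,-0.07,-0.1,0,0,0]]
  ]
}}

```text
time: 18.9
position: [0.5199, 0.0507, 0.0627]
tool_rot: [-0.0, 0.092, 0.996, -0.0]
wrist_force: [-2.1, 0.3, -1.4]
opening: 0.0124
gripper_force: 49.6
```

```bash
cat > lift.py <<'E'
from h import *
from plant import *
import pickle,cv2
a5,b5,_=pickle.load(open("f5.pkl","rb"));_,_,b7,a7=pickle.load(open("f7.pkl","rb"))
def avg(n):return np.mean([cv2.cvtColor(grab_frame(n)["color"],cv2.COLOR_RGB2GRAY).astype(np.float32) for _ in range(3)],0)
G=lambda f:cv2.cvtColor(f["color"],cv2.COLOR_RGB2GRAY).astype(np.float32)
for n,r5,r7 in(("scene",a5,a7),("side",b5,b7)):
    now=avg(n);p=np.array([proj(r7,(.6465,.031,z)) for z in(.19,.15)])
    u0,v0=int(p[:,0].min())-15,int(p[0,1])-8;u1,v1=int(p[:,0].max())+15,int(p[1,1])+8
    def sh(A,B):
        W=np.eye(2,3,dtype=np.float32)
        _,W=cv2.findTransformECC(A[v0:v1,u0:u1],B[v0:v1,u0:u1],W,cv2.MOTION_TRANSLATION,(3,200,1e-6),None,1);return W[:,2]
    s=(proj(r7,(.6465,.031,.15))[1]-proj(r7,(.6465,.031,.19))[1])/40
    print(n,"px/mm",round(s,3),"5->7",sh(G(r5),G(r7)),"7->now",sh(G(r7),now),"5->now",sh(G(r5),now),"lift mm",-sh(G(r7),now)[1]/s)
E
python3 fm.py; python3 lift.py
```

```text
t 19.3 P [0.5199 0.0507 0.0628] nose along 0.0434 lat -0.0005 F along -1.42 lat -0.03 z -1.19 T pitch 0.245 roll -0.01 yaw 0.026 q [ 1.000e-04  9.220e-02  9.957e-01 -0.000e+00]
scene px/mm 0.277 5->7 [-0.25295192  0.2751243 ] 7->now [0.20583597 0.10761246] 5->now [ 0.01792775 -0.0636398 ] lift mm -0.3879289032528923
side px/mm 0.301 5->7 [ 0.01918328 -0.2206268 ] 7->now [ 0.01545853 -0.2125945 ] 5->now [-0.02441557 -0.41212347] lift mm 0.7070112569693245
```

Emit:
{"name": "step_arm", "arguments": {
  "steps": [
    [[0.3,-0.05,0,0,0,0],[0.6,-0.11,-0.03,0,0,0],[0.6,-0.11,-0.03,0,0,0],[0.6,-0.11,-0.03,0,0,0]]
  ]
}}

```text
time: 20.0
position: [0.5258, 0.0497, 0.0623]
tool_rot: [-0.0, 0.092, 0.996, 0.0]
wrist_force: [-2.1, 1.1, -1.9]
opening: 0.0118
gripper_force: 49.6
```

```bash
python3 fm.py; python3 lift.py
python3 - <<'E'
from h import *
from plant import *
import cv2
I=[]
for n in("scene","side"):
    f=grab_frame(n);u,v=map(int,proj(f,(.6,.035,.08)));I.append(cv2.resize(f["color"][v-60:v+60,u-60:u+60],(400,400),interpolation=cv2.INTER_CUBIC))
cv2.imwrite("pics/p8.png",np.hstack(I)[:,:,::-1])
E
```

```text
t 20.4 P [0.5258 0.0496 0.0625] nose along 0.0494 lat -0.0004 F along -2.29 lat 0.13 z -1.78 T pitch 0.441 roll 0.018 yaw -0.005 q [0.     0.0922 0.9957 0.    ]
scene px/mm 0.277 5->7 [-0.25295192  0.2751243 ] 7->now [ 0.12558451 -0.18530765] 5->now [-0.06768915 -0.23511927] lift mm 0.6680099455211925
side px/mm 0.301 5->7 [ 0.01918328 -0.2206268 ] 7->now [-0.0375976  -0.28327838] 5->now [-0.10676859 -0.6126464 ] lift mm 0.9420799034485428
```

View pics/p8.png

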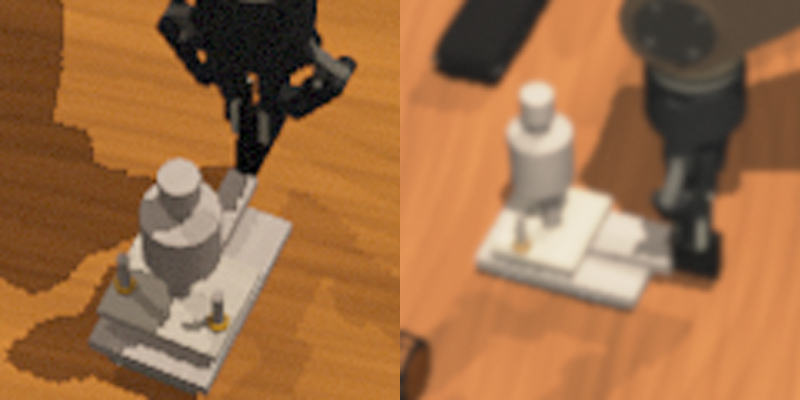

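Emit:
{"name": "step_arm", "arguments": {
  "steps": [
    [[0,0,-0.06,0,0,0],[0,0,-0.06,0,0,0],[0,0,-0.06,0,0,0]]
  ]
}}

```text
time: 21.1
position: [0.5257, 0.0497, 0.062]
tool_rot: [-0.0, 0.092, 0.996, 0.0]
wrist_force: [-4.2, 1.6, -1.0]
opening: 0.0118
gripper_force: 49.7
```

```bash
python3 fm.py; python3 lift.py
```

```text
t 21.5 P [0.5257 0.0497 0.062 ] nose along 0.0493 lat -0.0004 F along -4.08 lat 0.24 z 0.63 T pitch 0.66 roll 0.03 yaw 0.015 q [-2.000e-04  9.220e-02  9.957e-01  0.000e+00]
scene px/mm 0.277 5->7 [-0.25295192  0.2751243 ] 7->now [ 0.18578383 -0.13759063] 5->now [-0.04870722 -0.18472126] lift mm 0.49599630457432714
side px/mm 0.301 5->7 [ 0.01918328 -0.2206268 ] 7->now [ 0.01965082 -0.24054457] 5->now [-0.01944122 -0.5528967 ] lift mm 0.7999629584109299
```

```bash
python3 -c "
from plant import *
print(finish_job())"
```

```text
the job is handed in; nothing more can be done
None
```

The job is handed in. The steel weight stands released on the pan, an estimated 5–6 mm off centre (limit 10 mm). The middle gauge is held flat on the bed with its nose about 49 mm past the mouth, pressing the plate with an estimated 2–3.5 N. The sunglasses, case and screwdriver were not touched as far as I can tell, and no verdict came back from the judging.

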